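Make up the goods train behind the diesel

ROBOT

A 6-joint arm with a two-finger parallel gripper is mounted at the origin on a cart in front of the work surface, level with it; the furniture and walls round the work are solid. World frame = base frame: x ahead of the robot, y to its left, z up, the work surface at z = 0. Lengths are in mm, angles in degrees, forces in N, time in s.
With the tool pointing down it reaches from about 350 to 850 mm from the base axis. Payload 8.1 kg.
Tool frame: the origin (TCP) lies midway between the tips of the shut fingers; the grasp point (between the pads) lies 19 mm behind it; z points along the fingers, y is the line along which they close (so a half turn about z gives the same grasp; the last joint's range is limited). The gripper opens to 85 mm and grips with 20 to 120 N. Pads are 22 mm wide; open, the fingers measure 114 mm over their backs; the gripper's body (76 mm by 85 mm) begins 54 mm behind the grasp point. The pads swing forward as they close: fully open they stand 13 mm farther back than shut.
Start: joints at [68.675, 7.471, 85.268, -0, 87.261, -4.893], TCP at [169.709, 575.503, 231.292] pointing down, gripper open.
Joint ranges: [-169.43, 169.43], [-51.17, 129.36], [1.28, 143.12], [-76.62, 256.62], [0, 156.53], [-152.29, 152.29]. Speed limits (degrees/s): [136.94, 136.94, 159.86, 180, 180, 180].

INTERFACE

Orientations are given as [roll, pitch, yaw] about the fixed x, y, z axes, in that order (R = Rz(yaw) Ry(pitch) Rx(roll)).
In Python, from bench import sense, snapshot, order, finder gives the robot as it stands.
- The arm moves only by the tool send_rows, never from a script. Its argument "steps" is a list of rows, each a list of 2 entries, a list of its own where there are three numbers: the shift along the world's x, y, z in units of 30 mm (1.0 is 30 mm), then the turn, a rotation vector about the world's x, y, z in rad. In form: [[[dx, dy, dz], [wx, wy, wz]], ...]. A call has 1 to 10 rows; each row is the pose to reach, as a shift and turn from the pose commanded when the call began; what a row does not reach only later rows make up. A row lasts 1/8 s, in which the tool goes at most 62.5 mm and 10.7 degrees, less where a joint would pass 70% of its speed; a pose out of reach is approached as far as the arm can. A call with a gripper value outside its range is refused whole. "fingers" is the closure, from 0 (fully open) to 1 (shut), set as the call begins (left out, the last holds). The fingers move at their own pace and stop on an object; "squeeze" is the grip in N (left out, the last holds). Time passes only in rows, so rows that repeat a pose let the fingers close. It gives the time, the measured TCP pose, the force, the opening and the grip force at its end, in the units of the state.
- sense(): the state, without advancing time (a new reading comes with each control period).
- snapshot(name): name is "side" or "top" or "wrist"; returns a dict with "img" (480x640x3 uint8, red, green, blue), "K" (3x3 intrinsics, pixels), "pose" (4x4, takes a point from camera to world coordinates). Camera axes: x right, y up, looking along -z (the intrinsics and any distortion apply to the point x, -y, -z); pixel columns grow to the right and rows downward; lengths in mm; the calibration is good to about 2 mm. A picture is of the moment at which its call begins. There is no depth.
- order.hand_in(): hands the job in; it is judged then, once.
Trained networks look in the newest picture that a camera, given by its name, has taken for a name from the list of things; names that differ only in an ending like _2 or _b are one class to them, and where a whole thing is asked for, a point or a joint stands for the part that bears it (a point fixed in the world has none). Each returns a list of dicts, best first, with "confidence" (0 to 1); they miss things now and then, are a little off and sometimes report something else, mostly with a low value. They report only what shows in the picture. A call takes as long as a camera call. They do not tell look-alikes from the thing itself.
- finder.find_in(label, camera): "box" ([left, top, width, height] as shares, 0 to 1, of the picture: columns of its width, rows of its height, round what is visible of it).
- finder.trace(label, camera): "mask" (480x640 bool, what is visible of it) and "box" ([left, top, width, height] as shares, 0 to 1, of the picture: columns of its width, rows of its height, round what is visible of it).
- finder.pinpoint(label, camera): "at" ([column, row] as shares, 0 to 1, of the picture: columns of its width, rows of its height: a listed point, or the origin of a listed thing).
The state is a dict: "time": time; "joint_pos": joint angles; "qd": joint speeds; "joint_efforts": joint torques, N m; "tool_pos": TCP position; "tcp_rot": TCP orientation; "ft_force": force on the tool from outside, world axes, zero at the start; "wrist_torque": the same for the moment, N m; "finger_gap": finger opening in mm; "grip_force": force on a finger pad.
Only numpy, scipy, OpenCV 4.12 (cv2) and the standard library are available. Lean on these libraries where they do the work, as an engineer would, in place of code of your own. Each camera call takes 0.05 s, during which the arm holds its last target. There are 200 camera calls.

TASK

The rails have been cleaned, so please put the goods train back on the track behind the green diesel, on its right-hand side as you look from the robot: the brown coal wagon directly behind the diesel, the light grey wagon last, and the red stone wagon between those two, all standing on the rails and closed up so that neighbouring couplings meet or are less than a finger's width (15 mm) apart. The wooden packing case rides upright in the light grey wagon, standing on its floor near the middle. Leave the diesel and the two road vehicles where they are.

Things in the scene. Friction and masses are not known exactly. Their poses are not given: they have to be found in the camera images.
- loco: Green model diesel locomotive standing on the track, 258 mm long over its couplings (along its y axis, which lies along the track), 37 mm wide, 52 mm high, 0.42 kg, loose. Origin at the middle of its length and width, at the underside of the wheels. The train goes at its -y end (to the robot's right), whose coupling ends 129 mm from the origin. Must not be shifted by more than 12 mm.
- track (a point): Point on the centre line of the one track, at rail-top height (7 mm above the board). The track is straight, level, fixed, and runs along this point's y axis. The rails carry wheels out to 12 mm either side of the centre line; wheels stand on them with their outer faces 10 mm either side, so a wagon over about 5 mm off the centre drops off.
- wagon_coal: Brown open goods wagon heaped with black coal, at the start on the green mat. 88 mm long over couplings (y axis), body 76 x 31 mm (y, x), 30 mm high, about 45 g. Origin mid length and width, at the underside of the wheels; z up; ends alike; wheels do not turn. Grip across the width by the flat sides, 14 to 30 mm above the origin. 
- wagon_stone: Dark red open goods wagon heaped with pale stone, at the start on the green mat. 88 mm long over couplings (y axis), body 76 x 31 mm (y, x), 30 mm high, about 45 g. Origin mid length and width, at the underside of the wheels; z up; ends alike; wheels do not turn. Grip across the width by the flat sides, 14 to 30 mm above the origin. 
- wagon_grey: Light grey open goods wagon, empty, at the start on the green mat. 88 mm long over couplings (y axis), body 76 x 31 mm (y, x), 32 mm high, about 45 g. Origin mid length and width, at the underside of the wheels; z up; ends alike; wheels do not turn. Grip across the width by the flat sides, 14 to 30 mm above the origin. Inside 26 x 72 mm; floor 15 mm and rim 32 mm above the origin.
- packing_case: Model timber packing case, pale boards and darker battens, 18 (x) by 40 (y) by 34 mm high (z), 25 g, origin mid underside, standing upright on the green mat (fixed, 3 mm thick). Lengthwise it fits in the light grey wagon with 4 mm to spare each side and 16 mm each end; then only its upper 17 mm stand above the rim, so grip it across the 18 mm near its top.
- lorry: Maroon model lorry with a cream box body, 31 x 84 x 40 mm, loose on the road near the left end of the green mat; a bystander, not to be shifted. Origin at the middle of its underside, length along y.
- car: Cream model car, 22 x 55 x 20 mm, loose on the road near the right end of the green mat; a bystander, not to be shifted. Origin at the middle of its underside, length along y.
Mind the look-alikes: they are no part of the job. What is shaped like the wagon_stone but orange is not meant.

How it is judged (in metres and radians):
At the end, for the whole second after the job is handed in: Coal, stone, grey wagon in order behind the diesel on the rails (6 mm across, 2 mm in height, 0.12 rad), couplings neither overlapped by over 6 mm nor over 15 mm apart, case upright on the grey wagon's floor within 20 mm of mid length, all at rest, diesel within 12 mm of its start (x of wagon_coal in the frame of track between -0.006 and 0.006 m and z of wagon_coal in the frame of track between -0.002 and 0.002 m and angle between each of wagon_coal, wagon_stone, wagon_grey's own z axis and vertical below 0.06 rad and angle between the y axis of each of wagon_coal, wagon_stone, wagon_grey and the y axis of track, either way round below 0.12 rad and x of wagon_stone in the frame of track between -0.006 and 0.006 m and z of wagon_stone in the frame of track between -0.002 and 0.002 m and x of wagon_grey in the frame of track between -0.006 and 0.006 m and z of wagon_grey in the frame of track between -0.002 and 0.002 m and y of wagon_coal in the frame of loco between -0.191 and -0.166 m and horizontal distance between wagon_stone and wagon_coal between 0.082 and 0.104 m and horizontal distance between wagon_grey and wagon_stone between 0.082 and 0.104 m and y of wagon_stone in the frame of loco below -0.24 m and y of wagon_grey in the frame of loco below -0.32 m and x of packing_case in the frame of wagon_grey between -0.007 and 0.007 m and y of packing_case in the frame of wagon_grey between -0.02 and 0.02 m and z of packing_case in the frame of wagon_grey between 0.012 and 0.018 m and angle between packing_case's own z axis and vertical below 0.1 rad and linear speed of each of wagon_coal, wagon_stone, wagon_grey, packing_case below 0.01 m/s and distance of loco from where it was at the start of the episode below 0.012 m); the robot touches nothing.
It fails at once if the diesel is shifted by more than 12 mm (distance of loco from where it was at the start of the episode above 0.012 m).
It fails at once if the lorry or the car is shifted by more than 15 mm (distance of any of lorry, car from where it was at the start of the episode above 0.015 m).
It also fails if it takes over 88 s, if anything falls off the work surface, if the arm or the gripper's body presses on something with over 40 N, if the wrist force passes 120 N, or if a joint passes its speed limit or range.

## Working session

There is one attempt and no reset: what is moved stays moved. The work goes in short steps, Python scripts to look and compute and a tool call to move; the robot and the scene stay as the last step left them, time stands still between calls to the robot, and variables do not carry over. Pictures are saved under pics/ and viewed, at most 18 in all, crops included, and the job is handed in when it is done.

Besides the shell and the picture viewer there is one more tool, called after ">>>" in YAML: its name, and indented under it one key for each argument. send_rows: Moves the arm, as the interface text tells. Its arguments: {"type":"object","properties":{"steps":{"type":"array"},"fingers":{"type":"number"},"squeeze":{"type":"number"}},"required":["steps"]}

```bash
mkdir -p pics; ls
python3 - <<'E'
from bench import sense, snapshot, finder
import cv2, numpy as np
s=sense(); print({k:np.round(v,2).tolist() for k,v in s.items()})
for c in ("side","top"):
    r=snapshot(c); cv2.imwrite(f"pics/{c}0.png",r["img"][...,::-1]); print(c,r["K"].round(1).tolist(),r["pose"].round(3).tolist(), [k for k in r])
    for l in ["loco","track","wagon_coal","wagon_stone","wagon_grey","packing_case","lorry","car"]:
        print(l,[(round(d["confidence"],2),(np.array(d["at"])*[640,480]).round(1).tolist()) for d in finder.pinpoint(l,c)][:4])
E
```

```text
pics
{'time': 0.0, 'joint_pos': [68.67, 7.51, 85.33, 0.0, 87.26, -4.89], 'qd': [-0.04, -0.03, -0.03, -0.05, 0.12, -0.02], 'joint_efforts': [-0.0, -56.94, -50.05, -0.0, 0.01, 0.0], 'tool_pos': [169.5, 574.99, 230.25], 'tcp_rot': [-179.89, -0.01, 163.57], 'ft_force': [0.2, -0.03, 0.08], 'wrist_torque': [0.04, 0.02, -0.01], 'grip_force': 0.0, 'finger_gap': 85.57}
side [[512.4, 0.0, 326.7], [0.0, 512.4, 240.1], [0.0, 0.0, 1.0]] [[0.98, 0.1, -0.174, 361.719], [-0.2, 0.517, -0.832, -949.486], [0.007, 0.85, 0.526, 656.425], [0.0, 0.0, 0.0, 1.0]] ['img', 'K', 'pose']
loco [(0.84, [338.9, 190.1])]
track [(0.74, [367.6, 255.1])]
wagon_coal [(0.83, [328.4, 244.6])]
wagon_stone [(0.93, [354.6, 310.7]), (0.78, [283.9, 272.8]), (0.5, [335.1, 270.7])]
wagon_grey [(0.96, [338.7, 270.6])]
packing_case [(0.68, [328.5, 243.8]), (0.56, [318.8, 219.3])]
lorry [(0.74, [312.1, 197.7])]
car [(0.86, [374.2, 362.2])]
top [[458.1, 0.0, 329.5], [0.0, 458.1, 239.3], [0.0, 0.0, 1.0]] [[0.022, 0.994, -0.11, 454.95], [-1.0, 0.023, 0.009, 27.722], [0.011, 0.11, 0.994, 1045.052], [0.0, 0.0, 0.0, 1.0]] ['img', 'K', 'pose']
loco [(0.84, [199.4, 197.3])]
track [(0.95, [336.1, 199.6])]
wagon_coal [(0.83, [311.4, 239.2])]
wagon_stone [(0.91, [352.9, 289.7]), (0.59, [418.8, 236.5])]
wagon_grey [(0.84, [360.2, 236.8])]
packing_case [(0.72, [247.3, 233.0])]
lorry [(0.64, [200.2, 231.8])]
car [(0.78, [473.7, 239.5])]
```

Run:
```python
import cv2
t=cv2.imread("pics/top0.png")
cv2.imwrite("pics/top0c.png",cv2.resize(t[160:340,120:520],None,fx=2,fy=2,interpolation=cv2.INTER_CUBIC))
```

```text
(no output)
```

View pics/top0c.png

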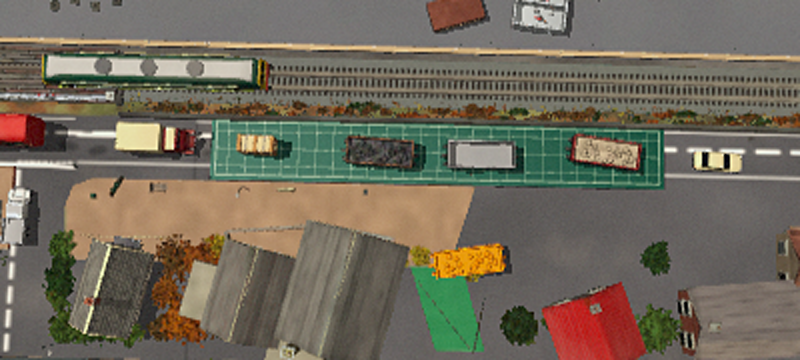

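View pics/side0.png

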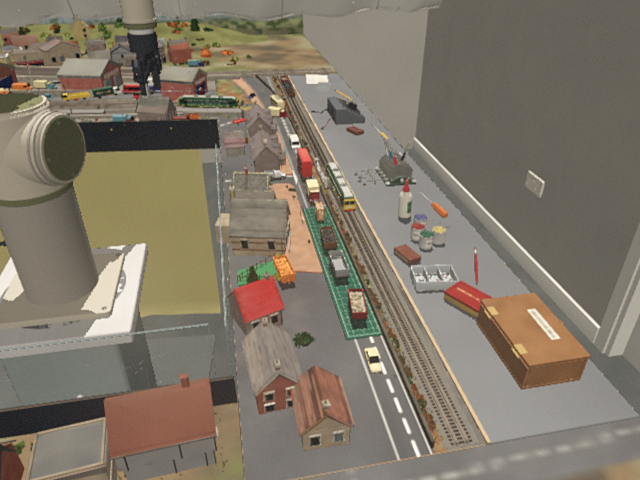

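The top crop shows the diesel at full-image px (197,195). On the mat, left to right: case (248,232), coal wagon (309,236), grey wagon (360,237) and stone wagon (422,236). The orange look-alike is off the mat at (355,290). In the side view the real stone wagon is at (356,305) and the orange one at (284,270).

```bash
cat > h.py <<'E'
import numpy as np, cv2
from bench import sense, snapshot, finder
def ray(r,px):
    K,T=r["K"],r["pose"]; u,v=px
    d=np.array([(u-K[0,2])/K[0,0],-(v-K[1,2])/K[1,1],-1.]); return T[:3,3],T[:3,:3]@d
def onz(r,px,z):
    o,d=ray(r,px); return o+d*(z-o[2])/d[2]
def proj(r,p):
    c=r["pose"][:3,:3].T@(np.asarray(p,float)-r["pose"][:3,3]); K=r["K"]
    return np.array([K[0,2]+K[0,0]*c[0]/-c[2], K[1,2]-K[1,1]*c[1]/-c[2]])
E
python3 - <<'E'
from h import *
t=snapshot("top")
for n,px,z in [("case",(247.3,233),3),("coal",(310,237),3),("grey",(360.2,236.8),3),("stone",(420,236.5),3),("loco",(199.4,197.3),7),("track",(336.1,199.6),7),("lorry",(200.2,231.8),0),("car",(473.7,239.5),0)]:
    print(n,onz(t,px,z).round(1))
# masks -> centroid at mid-top height and angle
for n,z in [("case",0),("wagon_coal",30),("wagon_grey",30),("wagon_stone",30),("loco",52),("packing_case",37)]:
    if n=="case":continue
    for d in finder.trace(n,"top")[:2]:
        ys,xs=np.nonzero(d["mask"]); r=cv2.minAreaRect(np.c_[xs,ys].astype(np.float32))
        b=cv2.boxPoints(r); print(n,round(d["confidence"],2),onz(t,r[0],z).round(1),np.round(r[1],1),round(r[2],1))
w=snapshot("wrist"); s=sense(); print(w["K"].round(1).tolist(),w["pose"].round(3).tolist(),s["tool_pos"],s["tcp_rot"])
E
```

```text
case [581.1 206.8   3. ]
coal [575.1  63.3   3. ]
grey [578.2 -51.7   3. ]
stone [ 582.1 -189.     3. ]
loco [660.6 319.3   7. ]
track [662.7   5.3   7. ]
lorry [581.7 315.2   0. ]
car [ 578.3 -313.6    0. ]
wagon_coal 0.91 [574.3  62.9  30. ] [34.7 13.8] 6.0
wagon_grey 0.71 [573.5 -49.2  30. ] [15. 36.] 90.0
wagon_stone 0.83 [456.1 -36.1  30. ] [13.9 35. ] 83.2
wagon_stone 0.79 [ 580.3 -188.6   30. ] [36.3 14.1] 8.7
loco 0.82 [655.6 311.   52. ] [113.3  17.9] 1.5
packing_case 0.61 [578.8 199.5  37. ] [20.3  9.4] 4.4
[[365.1, 0.0, 321.2], [0.0, 365.1, 242.7], [0.0, 0.0, 1.0]] [[0.284, -0.923, -0.259, 104.273], [0.959, 0.273, 0.077, 595.335], [-0.001, -0.27, 0.963, 375.134], [0.0, 0.0, 0.0, 1.0]] [169.72064539 575.50247776 231.27675656] [-1.79998629e+02 -3.62893074e-04  1.63565604e+02]
```

>>> send_rows:
  steps:
    - [[14,-15.8,0],[0,0,-1.284]]
    - [[14,-15.8,0],[0,0,-1.284]]
    - [[14,-15.8,0],[0,0,-1.284]]
    - [[14,-15.8,0],[0,0,-1.284]]
    - [[14,-15.8,0],[0,0,-1.284]]
    - [[14,-15.8,0],[0,0,-1.284]]
    - [[14,-15.8,0],[0,0,-1.284]]
    - [[14,-15.8,0],[0,0,-1.284]]
    - [[14,-15.8,0],[0,0,-1.284]]
    - [[14,-15.8,0],[0,0,-1.284]]

```text
time: 2.5
tool_pos: [585.4, 106.0, 231.5]
tcp_rot: [180.0, -0.0, 90.0]
ft_force: [1.1, 1.4, 1.7]
finger_gap: 85.2
grip_force: 0.0
```

>>> send_rows:
  steps:
    - [[0,0,0],[0,0,0]]
    - [[0,0,0],[0,0,0]]
    - [[0,0,0],[0,0,0]]
    - [[0,0,0],[0,0,0]]

```text
time: 3.0
tool_pos: [583.7, 108.9, 231.6]
tcp_rot: [180.0, -0.0, 90.1]
ft_force: [-0.3, 0.2, 0.2]
finger_gap: 85.6
grip_force: 0.0
```

Run:
```python
from h import *
s=sense(); print(s["time"],s["tool_pos"].round(1) if hasattr(s["tool_pos"],'round') else s["tool_pos"],s["tcp_rot"])
w=snapshot("wrist"); print(w["pose"].round(3).tolist()); cv2.imwrite("pics/w1.png",w["img"][...,::-1])
for l,z in [("loco",7),("track",7),("wagon_coal",3),("wagon_stone",3),("wagon_grey",3),("packing_case",3),("lorry",0),("car",0)]:
    for d in finder.pinpoint(l,"wrist")[:3]:
        p=np.array(d["at"])*[640,480]; print(l,round(d["confidence"],2),p.round(1),onz(w,p,z).round(1))
```

```text
3.0 [583.7 108.9 231.6] [ 1.79976858e+02 -9.62259839e-03  9.01058274e+01]
[[1.0, -0.0, -0.001, 583.572], [0.001, 0.963, 0.27, 177.687], [0.0, -0.27, 0.963, 375.465], [0.0, 0.0, 0.0, 1.0]]
track 0.73 [393.4 305.5] [663.3   2.6   7. ]
wagon_coal 0.76 [314.3 252.5] [576.4  62.4   3. ]
wagon_stone 0.67 [206.5 335.4] [453.1 -36.6   3. ]
wagon_grey 0.56 [312.  345.4] [573.3 -49.4   3. ]
packing_case 0.73 [318.6 114.8] [581.2 201.4   3. ]
```

View pics/w1.png

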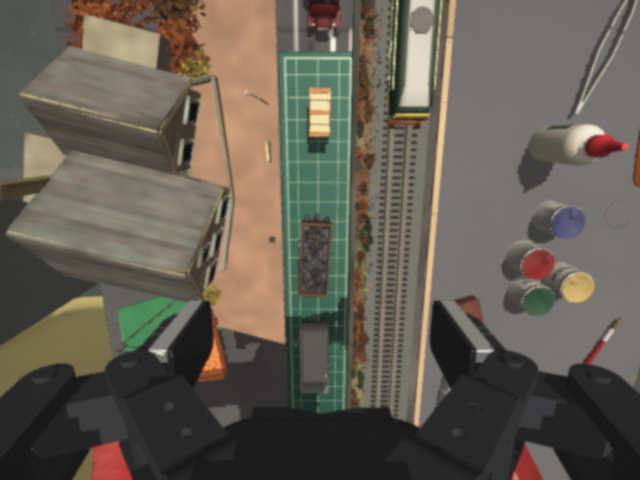

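The wrist view shows the diesel's rear end at (405,122), the case at (319,113), the coal wagon at (315,257) and the grey wagon at (313,357). The orange look-alike is at (212,350) and is ruled out by its colour. Next I'll zoom in on the track and the mat.

Run:
```python
import cv2,numpy as np
i=cv2.imread("pics/w1.png")
a=cv2.resize(i[100:240,340:460],None,fx=4,fy=4,interpolation=cv2.INTER_CUBIC)[:560]
b=cv2.resize(i[190:330,280:360],None,fx=4,fy=4,interpolation=cv2.INTER_CUBIC)[:560]
cv2.imwrite("pics/z1.png",np.hstack([a,b])[:, :800])
```

```text
(no output)
```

View pics/z1.png

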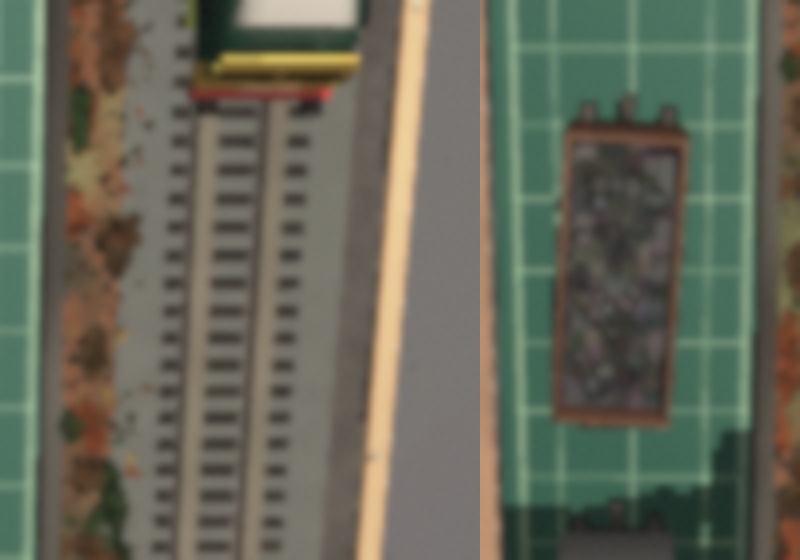

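Run:
```python
from h import *
w=snapshot("wrist")
print("loco end", onz(w,(405,124),15).round(1), onz(w,(404,121),25).round(1))
for p in [(301.75,222),(332,222),(298.75,295),(327,295.5)]: print(onz(w,p,32).round(1))
# rail profile: straighten along candidate line in world, average
g=cv2.cvtColor(w["img"],cv2.COLOR_RGB2GRAY).astype(np.float32)
for ya,yb in [(180,150),(150,120),(120,90),(90,60),(60,30),(30,0),(0,-30)]:
    best=None
    xs=np.arange(640,690,.5)
    prof=np.zeros(len(xs))
    for y in np.linspace(ya,yb,60):
        P=np.array([proj(w,(x,y,7)) for x in xs],np.float32)
        prof+=cv2.remap(g,P[:,:1].copy(),P[:,1:].copy(),cv2.INTER_LINEAR)[:,0]
    prof/=60
    # match double-rail template spacing
    if ya==120: print(dict(zip(xs[::2].tolist(),prof[::2].round().astype(int).tolist())))
    sc=[(np.interp(c-d/2,xs,prof)+np.interp(c+d/2,xs,prof),c,d) for c in np.arange(652,675,.25) for d in np.arange(15,22,.5)]
    print(ya,yb,max(sc))
```

```text
loco end [662.9 191.2  15. ] [659.7 193.4  25. ]
[565.4 101.   32. ]
[594.5 100.9  32. ]
[561.2  25.1  32. ]
[589.9  24.5  32. ]
180 150 (np.float64(252.45945638020834), np.float64(660.25), np.float64(16.5))
150 120 (np.float64(255.57303059895833), np.float64(660.25), np.float64(16.5))
{640.0: 118, 641.0: 116, 642.0: 111, 643.0: 101, 644.0: 93, 645.0: 90, 646.0: 90, 647.0: 87, 648.0: 86, 649.0: 96, 650.0: 114, 651.0: 125, 652.0: 127, 653.0: 122, 654.0: 111, 655.0: 100, 656.0: 94, 657.0: 93, 658.0: 92, 659.0: 92, 660.0: 93, 661.0: 94, 662.0: 97, 663.0: 100, 664.0: 94, 665.0: 89, 666.0: 99, 667.0: 116, 668.0: 125, 669.0: 125, 670.0: 119, 671.0: 108, 672.0: 99, 673.0: 95, 674.0: 94, 675.0: 97, 676.0: 104, 677.0: 112, 678.0: 117, 679.0: 118, 680.0: 119, 681.0: 119, 682.0: 119, 683.0: 119, 684.0: 119, 685.0: 117, 686.0: 112, 687.0: 104, 688.0: 98, 689.0: 95}
120 90 (np.float64(253.28758138020834), np.float64(660.25), np.float64(16.5))
90 60 (np.float64(257.64153645833335), np.float64(660.0), np.float64(17.0))
60 30 (np.float64(254.01612955729166), np.float64(660.0), np.float64(17.0))
30 0 (np.float64(251.38759765625), np.float64(660.0), np.float64(17.0))
0 -30 (np.float64(251.86326497395834), np.float64(659.75), np.float64(16.5))
```

The zoom shows one track, its rails centred at x ≈ 660. The coal wagon is at (577.7, 62.9), yawed about -3°. The diesel's beam ends near y ≈ 189.

>>> send_rows:
  steps:
    - [[-0.2,-1.53,-2],[0,0,-0.055]]
    - [[-0.2,-1.53,-4],[0,0,-0.055]]
    - [[-0.2,-1.53,-5.5],[0,0,-0.055]]
    - [[-0.2,-1.53,-5.5],[0,0,-0.055]]
    - [[-0.2,-1.53,-5.5],[0,0,-0.055]]
  fingers: 0.45
  squeeze: 20

```text
time: 4.12
tool_pos: [579.6, 61.9, 68.6]
tcp_rot: [179.9, -0.0, 86.9]
ft_force: [0.6, 1.0, 1.1]
finger_gap: 46.8
grip_force: 0.0
```

Run:
```python
from h import *
print(np.mean([sense()["tool_pos"] for _ in range(5)],0).round(2))
w=snapshot("wrist"); s=sense(); print(s["tool_pos"].round(1)); cv2.imwrite("pics/w2.png",w["img"][...,::-1])
print(w["pose"][:3,3].round(1))
for l,z in [("wagon_coal",3),("wagon_grey",3),("wagon_stone",3)]:
    for d in finder.pinpoint(l,"wrist")[:3]:
        p=np.array(d["at"])*[640,480]; print(l,round(d["confidence"],2),p.round(1),onz(w,p,z).round(1))
```

```text
[579.6   61.94  68.57]
[580.6  62.   69.7]
[583.1 130.6 212.4]
wagon_coal 0.71 [317.8 255.3] [577.8  64.2   3. ]
wagon_grey 0.65 [326.2 411.6] [577.  -48.1   3. ]
```

View pics/w2.png

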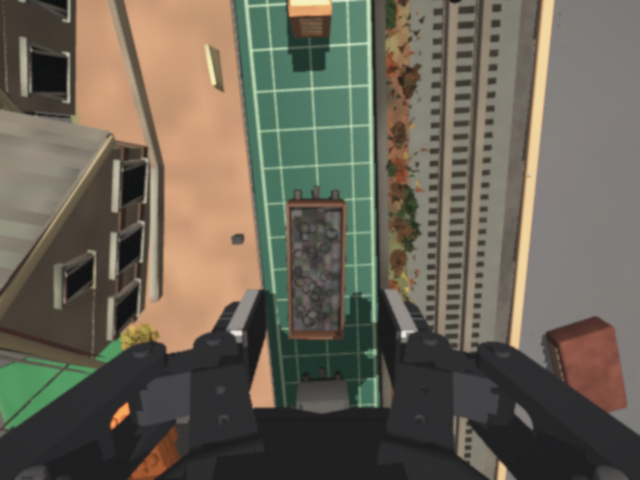

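The view shows the coal wagon (316,270) square between the fingers and about 2 mm left of their middle.

>>> send_rows:
  steps:
    - [[-0.07,0.03,-1],[0,0,0]]
    - [[-0.07,0.03,-1.7],[0,0,0]]
    - [[-0.07,0.03,-2.03],[0,0,0]]
    - [[-0.07,0.03,-2.03],[0,0,0]]

```text
time: 4.82
tool_pos: [576.2, 62.8, 5.7]
tcp_rot: [-180.0, 0.0, 86.9]
ft_force: [0.0, 0.3, -0.0]
finger_gap: 46.8
grip_force: 0.0
```

>>> send_rows:
  steps:
    - [[0,0,0],[0,0,0]]
    - [[0,0,0],[0,0,0]]
    - [[0,0,0],[0,0,0]]
    - [[0,0,0.5],[0,0,0]]
    - [[0,0,2],[0,0,0]]
  fingers: 1

```text
time: 5.45
tool_pos: [573.3, 62.6, 63.6]
tcp_rot: [-179.6, 0.0, 86.8]
ft_force: [0.2, -0.4, -0.2]
finger_gap: 31.6
grip_force: 25.9
```

>>> send_rows:
  steps:
    - [[1,0.6,0.3],[0,0,0.055]]
    - [[2.8,2.4,0.3],[0,0,0.055]]
    - [[2.8,2.4,0.3],[0,0,0.055]]
    - [[2.8,2.4,0.3],[0,0,0.055]]
    - [[2.8,2.4,0.3],[0,0,0.055]]
    - [[2.8,2.4,0.3],[0,0,0.055]]

```text
time: 6.2
tool_pos: [659.4, 133.7, 74.6]
tcp_rot: [-180.0, 0.0, 89.9]
ft_force: [1.1, 0.0, -0.4]
finger_gap: 32.0
grip_force: 26.0
```

```bash
cat >> h.py <<'E'
def view(name,crop,fx):
    ps=[];
    w=snapshot("wrist"); s=sense()
    c0,r0,c1,r1=crop
    cv2.imwrite("pics/"+name,cv2.resize(w["img"][r0:r1,c0:c1,::-1],None,fx=fx,fy=fx,interpolation=cv2.INTER_CUBIC))
    print("t",s["time"],"tcp",s["tool_pos"].round(1),s["tcp_rot"].round(2)); return w
def rails(w,ya,yb,xr=(640,682)):
    g=cv2.cvtColor(w["img"],cv2.COLOR_RGB2GRAY).astype(np.float32); xs=np.arange(*xr,.25)
    prof=sum(cv2.remap(g,*[np.array([proj(w,(x,y,7))[k] for x in xs],np.float32)[:,None] for k in (0,1)],cv2.INTER_LINEAR)[:,0] for y in np.linspace(ya,yb,40))/40
    prof=cv2.GaussianBlur(prof[:,None],(1,13),0)[:,0]
    return max((np.interp(c-8.4,xs,prof)+np.interp(c+8.4,xs,prof),c) for c in np.arange(650,672,.25))
E
python3 - <<'E'
from h import *
w=view("w3.png",(160,0,560,300),2)
for a in (180,165,): print(rails(w,a,a-15))
E
```

```text
t 6.25 tcp [659.6 133.8  74.6] [-1.7999e+02  1.0000e-02  8.9940e+01]
(np.float64(282.11904602050777), np.float64(659.0))
(np.float64(226.1509857177734), np.float64(659.0))
```

View pics/w3.png

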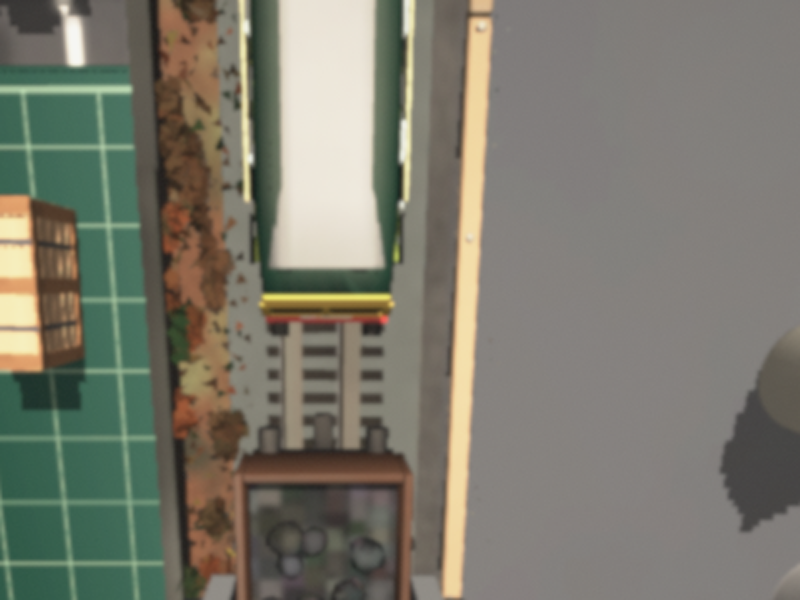

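The held coal wagon's coupler (crop 323,425) lines up with the rail centre (crop 321). The diesel's beam is at crop row 320, y ≈ 190. I'll lower it at y ≈ 138.

>>> send_rows:
  steps:
    - [[0.02,0.14,-1],[0,0,0]]
    - [[0.02,0.14,-1.8],[0,0,0]]
    - [[0.02,0.14,-2.05],[0,0,0]]
    - [[0.02,0.14,-2.17],[0,0,0]]
    - [[0.02,0.14,-2.17],[0,0,0]]
    - [[0.02,0.14,-2.17],[0,0,0]]

```text
time: 7.0
tool_pos: [661.5, 138.7, 10.7]
tcp_rot: [179.9, -0.0, 90.0]
ft_force: [-2.0, -1.5, 4.2]
finger_gap: 32.1
grip_force: 26.5
```

>>> send_rows:
  steps:
    - [[0,0,0],[0,0,0]]
    - [[0,0,0],[0,0,0]]
    - [[0,0,0],[0,0,0]]
    - [[0,0,1.0],[0,0,0]]
    - [[0,0,3],[0,0,0]]
    - [[0,0,3],[0,0,0]]
    - [[0,0,3],[0,0,0]]
  fingers: 0.48

```text
time: 7.88
tool_pos: [661.0, 139.0, 99.8]
tcp_rot: [179.9, -0.0, 90.0]
ft_force: [-0.5, 0.4, -0.7]
finger_gap: 44.0
grip_force: 0.0
```

Run:
```python
from h import *
w=view("w4.png",(160,0,560,300),2)
print([rails(w,a,a-15) for a in (85,70)])
```

```text
t 7.925 tcp [660.1 138.9  98.3] [-1.7992e+02  1.0000e-02  9.0000e+01]
[(np.float64(274.3832611083984), np.float64(659.0)), (np.float64(272.40338134765625), np.float64(659.0))]
```

View pics/w4.png

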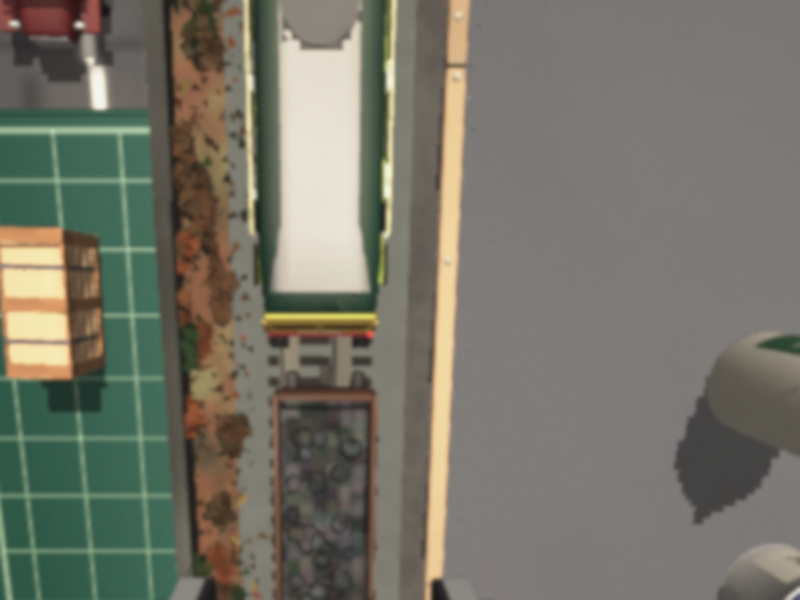

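Run:
```python
from h import *
w=view("w5.png",(280,150,360,210),8)
print(w["pose"].round(3).tolist())
```

```text
t 7.975 tcp [659.6 138.8  97.6] [-1.7985e+02  2.0000e-02  9.0000e+01]
[[1.0, 0.001, 0.002, 660.317], [-0.001, 0.963, 0.27, 207.685], [-0.001, -0.27, 0.963, 242.155], [0.0, 0.0, 0.0, 1.0]]
```

View pics/w5.png

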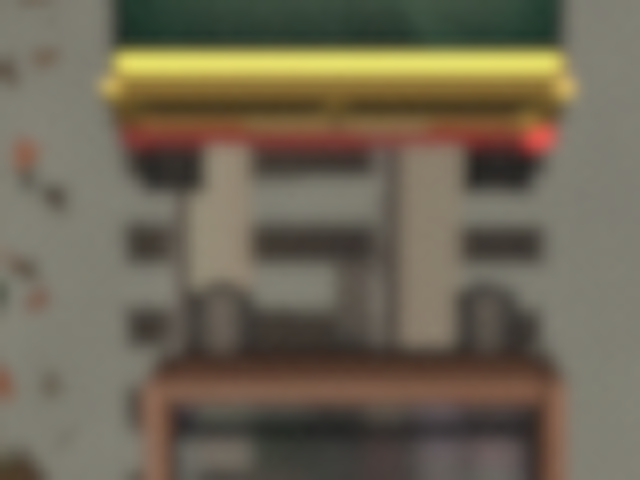

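Rail centre is at column 320.7–321.7 and the wagon at 324.4, so the coal wagon is about 1.5–2 mm off centre, which is acceptable. It stands with a small gap to the diesel. Next is the red stone wagon.

>>> send_rows:
  steps:
    - [[-2.6,-10.9,-0.5],[0,0,-0.1]]
    - [[-2.6,-10.9,-0.5],[0,0,-0.1]]
    - [[-2.6,-10.9,-0.5],[0,0,-0.1]]
    - [[-2.6,-10.9,-0.5],[0,0,-0.1]]
    - [[-2.6,-10.9,-0.5],[0,0,-0.1]]
    - [[-2.6,-10.9,-0.5],[0,0,-0.1]]
    - [[-2.6,-10.9,-0.5],[0,0,-0.1]]
    - [[-2.6,-10.9,-0.5],[0,0,-0.1]]
    - [[-2.6,-10.9,-0.5],[0,0,-0.1]]

```text
time: 9.1
tool_pos: [582.8, -186.6, 83.8]
tcp_rot: [-180.0, -0.0, 84.4]
ft_force: [-0.5, 0.7, 0.1]
finger_gap: 44.8
grip_force: 0.0
```

```bash
cat >> h.py <<'E'
def wag(w,l,z=32):
    for d in finder.trace(l,"wrist")[:2]:
        m=d["mask"].astype(np.uint8); c=max(cv2.findContours(m,0,2)[0],key=cv2.contourArea)[:,0]
        P=np.array([onz(w,p,z)[:2] for p in c],np.float32); r=cv2.minAreaRect(P); print(l,round(d["confidence"],2),np.round(r[0],1),np.round(r[1],1),round(r[2],1))
    for d in finder.pinpoint(l,"wrist")[:2]:
        p=np.array(d["at"])*[640,480]; print(" pin",round(d["confidence"],2),p.round(0),onz(w,p,3).round(1))
E
python3 - <<'E'
from h import *
w=view("w6.png",(160,100,560,400),2)
wag(w,"wagon_stone")
E
```

```text
t 9.15 tcp [ 583.  -186.7   84. ] [-1.7998e+02 -2.0000e-02  8.4370e+01]
wagon_stone 0.71 [465.2 -62.9] [41.6 45.6] 84.3
wagon_stone 0.57 [ 582.7 -186.3] [84.7 30.7] 82.9
 pin 0.85 [325. 257.] [ 584.9 -190.6    3. ]
 pin 0.74 [65. 13.] [457.7 -38.    3. ]
```

View pics/w6.png

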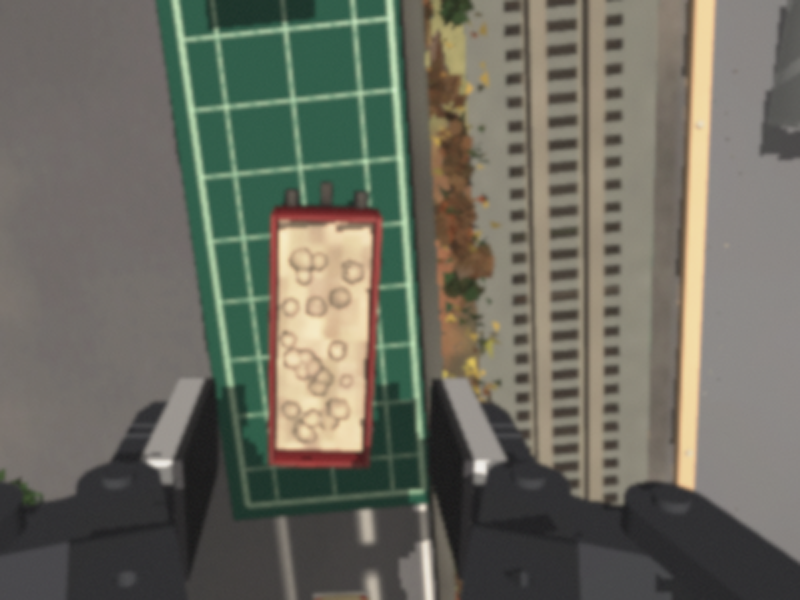

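The red stone wagon (pale load, crop 322,340) sits square between the fingers.

>>> send_rows:
  steps:
    - [[0,-0.07,-1],[0,0,-0.02]]
    - [[0,-0.07,-2.2],[0,0,-0.02]]
    - [[0,-0.07,-2.63],[0,0,-0.02]]
    - [[0,-0.07,-2.63],[0,0,-0.02]]

```text
time: 9.75
tool_pos: [582.0, -189.5, 4.6]
tcp_rot: [-179.9, -0.0, 83.2]
ft_force: [0.0, -1.0, -0.3]
finger_gap: 44.6
grip_force: 0.0
```

>>> send_rows:
  steps:
    - [[0,0,0],[0,0,0]]
    - [[0,0,0],[0,0,0]]
    - [[0,0,0],[0,0,0]]
    - [[0,0,0.7],[0,0,0]]
    - [[0,0,2.3],[0,0,0]]
    - [[0,0,2.3],[0,0,0]]
  fingers: 1

```text
time: 10.5
tool_pos: [586.6, -191.8, 81.3]
tcp_rot: [179.4, 0.2, 83.1]
ft_force: [-0.4, -0.5, -0.0]
finger_gap: 31.8
grip_force: 26.9
```

>>> send_rows:
  steps:
    - [[2.57,7.85,0],[0,0,0.118]]
    - [[2.57,7.85,0],[0,0,0.118]]
    - [[2.57,7.85,0],[0,0,0.118]]
    - [[2.57,7.85,0],[0,0,0.118]]
    - [[2.57,7.85,0],[0,0,0.118]]
    - [[2.57,7.85,0],[0,0,0.118]]
    - [[2.57,7.85,0],[0,0,0.118]]
    - [[2.57,7.85,0],[0,0,0.118]]

```text
time: 11.5
tool_pos: [659.6, 43.9, 74.5]
tcp_rot: [-180.0, 0.0, 89.8]
ft_force: [1.1, 0.5, -0.1]
finger_gap: 31.4
grip_force: 26.9
```

Run:
```python
from h import *
w=view("w7.png",(220,50,420,250),3); print(w["pose"].round(3).tolist())
for a in (95,90,60,20): print(a,proj(w,(660,a,7)).round(1))
print("coal rim rear at y=101.5,z37", proj(w,(661,101.5,37)))
```

```text
t 11.55 tcp [659.7  44.   74.5] [-1.800e+02  1.000e-02  8.978e+01]
[[1.0, 0.005, 0.002, 659.953], [-0.005, 0.963, 0.27, 112.672], [-0.0, -0.27, 0.963, 218.294], [0.0, 0.0, 0.0, 1.0]]
95 [321.5 172.4]
90 [321.6 181.2]
60 [321.8 232. ]
20 [322.1 294. ]
coal rim rear at y=101.5,z37 [323.53634382 164.06864247]
```

View pics/w7.png

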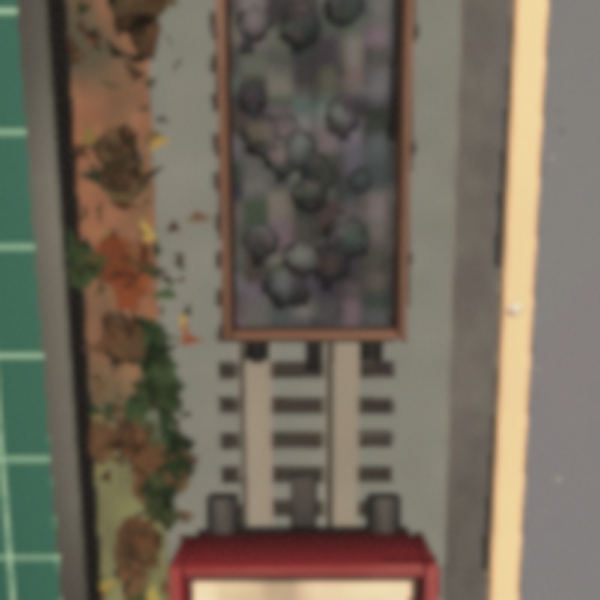

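The coal wagon's rear rim is at crop row 340 (y ≈ 102). The held stone wagon's coupler tip is at y ≈ 87.6 and centred on the rails. Lowering 4.5 mm further forward.

>>> send_rows:
  steps:
    - [[0.01,0.15,-1],[0,0,0]]
    - [[0.01,0.15,-1.8],[0,0,0]]
    - [[0.01,0.15,-2.05],[0,0,0]]
    - [[0.01,0.15,-2.17],[0,0,0]]
    - [[0.01,0.15,-2.17],[0,0,0]]
    - [[0.01,0.15,-2.17],[0,0,0]]

```text
time: 12.3
tool_pos: [661.0, 49.4, 10.7]
tcp_rot: [179.9, 0.0, 89.9]
ft_force: [-0.6, -0.7, 3.8]
finger_gap: 32.3
grip_force: 27.4
```

>>> send_rows:
  steps:
    - [[0,0,0],[0,0,0]]
    - [[0,0,0],[0,0,0]]
    - [[0,0,0],[0,0,0]]
    - [[0,0,1.0],[0,0,0]]
    - [[0,0,3],[0,0,0]]
    - [[0,0,3],[0,0,0]]
  fingers: 0.48

```text
time: 13.05
tool_pos: [664.6, 49.9, 106.5]
tcp_rot: [179.3, -0.0, 89.9]
ft_force: [0.4, -0.8, 0.1]
finger_gap: 44.5
grip_force: 0.0
```

>>> send_rows:
  steps:
    - [[-2.85,-3.2,-0.6],[0,0,0]]
    - [[-2.85,-3.2,-0.6],[0,0,0]]
    - [[-2.85,-3.2,-0.6],[0,0,0]]
    - [[-2.85,-3.2,-0.6],[0,0,0]]
    - [[-2.85,-3.2,-0.6],[0,0,0]]

```text
time: 13.68
tool_pos: [575.9, -45.5, 81.9]
tcp_rot: [179.9, -0.0, 89.9]
ft_force: [0.0, 0.8, 0.5]
finger_gap: 44.4
grip_force: 0.0
```

Run:
```python
from h import *
w=view("w8.png",(160,0,560,400),1.5); print(w["pose"].round(3).tolist())
wag(w,"wagon_grey",34)
print([rails(w,a,a-15) for a in (0,-20,-40)])
```

```text
t 13.725 tcp [575.9 -45.4  81.9] [179.91  -0.    89.95]
[[1.0, 0.003, -0.001, 575.812], [-0.002, 0.963, 0.27, 23.288], [0.002, -0.27, 0.963, 225.785], [0.0, 0.0, 0.0, 1.0]]
wagon_grey 0.55 [576.5 -45.5] [31.6 86.3] 0.5
 pin 0.67 [324. 261.] [577.5 -51.3   3. ]
[(np.float64(273.07680969238277), np.float64(660.75)), (np.float64(280.8379943847656), np.float64(660.75)), (np.float64(271.87429504394527), np.float64(660.75))]
```

View pics/w8.png

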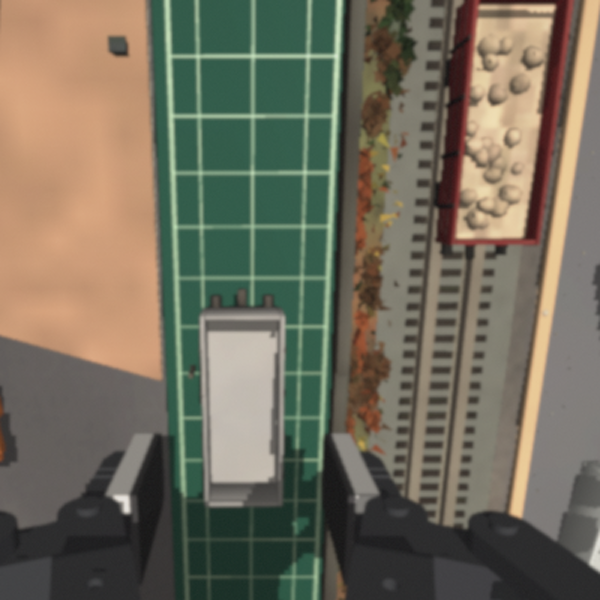

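The grey wagon (crop 243,405) is square between the fingers, and the stone wagon stands on the rails.

>>> send_rows:
  steps:
    - [[0.02,-0.1,-1],[0,0,0]]
    - [[0.02,-0.1,-2.2],[0,0,0]]
    - [[0.02,-0.1,-2.53],[0,0,0]]
    - [[0.02,-0.1,-2.53],[0,0,0]]

```text
time: 14.32
tool_pos: [575.0, -48.8, 5.1]
tcp_rot: [-179.9, -0.0, 89.9]
ft_force: [-0.1, -0.2, 0.7]
finger_gap: 44.3
grip_force: 0.0
```

>>> send_rows:
  steps:
    - [[0,0,0],[0,0,0]]
    - [[0,0,0],[0,0,0]]
    - [[0,0,0],[0,0,0]]
    - [[0,0,0.7],[0,0,0]]
    - [[0,0,2.3],[0,0,0]]
    - [[2.8,0.1,2.3],[0,0,0]]
    - [[2.8,0.1,2.3],[0,0,0]]
    - [[2.8,0.1,2.3],[0,0,0]]
    - [[2.8,0.1,2.3],[0,0,0]]
    - [[2.8,0.1,2.3],[0,0,0]]
  fingers: 1

```text
time: 15.58
tool_pos: [658.2, -46.2, 74.1]
tcp_rot: [-179.9, -0.0, 89.9]
ft_force: [0.0, 0.2, 0.1]
finger_gap: 32.0
grip_force: 26.9
```

Run:
```python
from h import *
w=view("w9.png",(220,50,420,250),3); print(w["pose"].round(3).tolist())
```

```text
t 15.625 tcp [658.3 -46.2  74.2] [-179.96   -0.     89.87]
[[1.0, 0.003, 0.002, 658.499], [-0.003, 0.963, 0.27, 22.565], [-0.001, -0.27, 0.963, 217.955], [0.0, 0.0, 0.0, 1.0]]
```

View pics/w9.png

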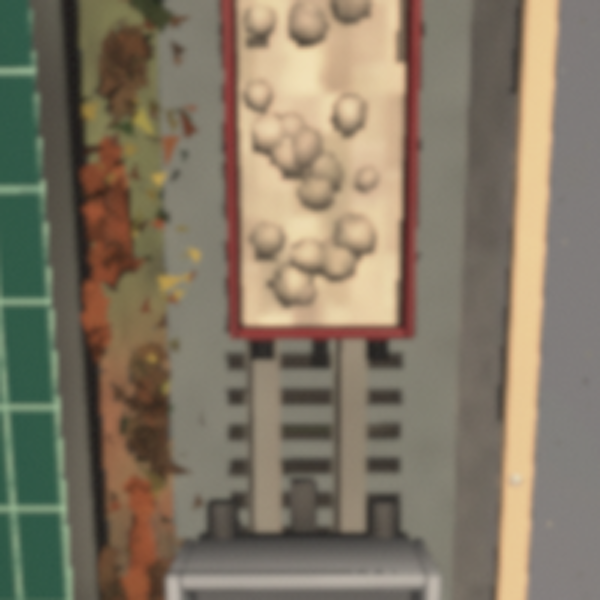

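>>> send_rows:
  steps:
    - [[0.05,0.2,-1],[0,0,0]]
    - [[0.05,0.2,-1.8],[0,0,0]]
    - [[0.05,0.2,-2.05],[0,0,0]]
    - [[0.05,0.2,-2.17],[0,0,0]]
    - [[0.05,0.2,-2.17],[0,0,0]]
    - [[0.05,0.2,-2.17],[0,0,0]]

```text
time: 16.38
tool_pos: [661.4, -40.3, 10.7]
tcp_rot: [179.9, 0.0, 89.9]
ft_force: [-1.3, 0.8, 4.7]
finger_gap: 31.9
grip_force: 27.5
```

>>> send_rows:
  steps:
    - [[0,0,0],[0,0,0]]
    - [[0,0,0],[0,0,0]]
    - [[0,0,0],[0,0,0]]
    - [[0,0,1.0],[0,0,0]]
    - [[0,0,3],[0,0,0]]
    - [[0,0,3],[0,0,0]]
  fingers: 0.48

```text
time: 17.12
tool_pos: [665.2, -40.8, 106.5]
tcp_rot: [179.4, 0.1, 89.9]
ft_force: [-0.2, -0.3, -0.6]
finger_gap: 44.5
grip_force: 0.0
```

>>> send_rows:
  steps:
    - [[-2.7,8.0,0],[0,0,0]]
    - [[-2.7,8.0,0],[0,0,0]]
    - [[-2.7,8.0,0],[0,0,0]]
    - [[-2.7,8.0,0],[0,0,0]]
    - [[-2.7,8.0,0],[0,0,0]]
    - [[-2.7,8.0,0],[0,0,0]]
    - [[-2.7,8.0,0],[0,0,0]]
    - [[-2.7,8.0,0],[0,0,0]]
  fingers: 0.55

```text
time: 18.12
tool_pos: [580.2, 198.4, 99.1]
tcp_rot: [-180.0, 0.0, 89.8]
ft_force: [-0.2, -0.5, -0.0]
finger_gap: 38.6
grip_force: 0.0
```

Run:
```python
from h import *
w=view("w10.png",(220,100,420,300),3); print(w["pose"].round(3).tolist())
wag(w,"packing_case",37)
```

```text
t 18.175 tcp [580.2 198.5  99.2] [-1.800e+02  1.000e-02  8.978e+01]
[[1.0, 0.005, 0.001, 580.571], [-0.005, 0.963, 0.27, 267.202], [-0.0, -0.27, 0.963, 242.979], [0.0, 0.0, 0.0, 1.0]]
packing_case 0.77 [582.1 204.5] [46.3 18.2] 89.2
 pin 0.91 [322. 241.] [580.7 201.1   3. ]
```

View pics/w10.png

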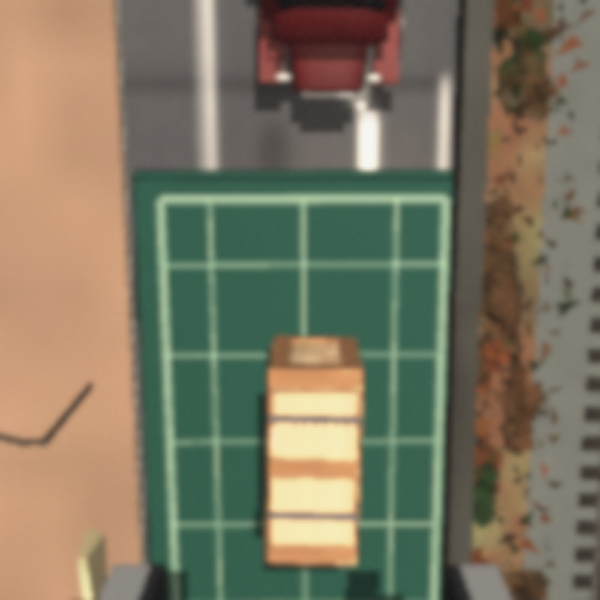

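The case top spans crop rows 366–565 and columns 266–363, which puts its centre at about (582.3, 201.3). I'll grip its upper half so the fingertips clear the wagon rim.

>>> send_rows:
  steps:
    - [[0.07,0.09,-1],[0,0,0]]
    - [[0.07,0.09,-2.2],[0,0,0]]
    - [[0.07,0.09,-2.53],[0,0,0]]
    - [[0.07,0.09,-2.53],[0,0,0]]
    - [[0.07,0.09,-2.53],[0,0,0]]

```text
time: 18.9
tool_pos: [583.1, 202.8, 25.2]
tcp_rot: [179.9, -0.0, 89.9]
ft_force: [-0.7, 0.0, 0.1]
finger_gap: 38.3
grip_force: 0.0
```

>>> send_rows:
  steps:
    - [[0,0,0],[0,0,0]]
    - [[0,0,0],[0,0,0]]
    - [[0,0,0],[0,0,0]]
    - [[0,0,0],[0,0,0]]
    - [[0,0,0.7],[0,0,0]]
    - [[0,0,2.7],[0,0,0]]
    - [[0,0,2.7],[0,0,0]]
  fingers: 1

```text
time: 19.77
tool_pos: [586.3, 203.7, 112.6]
tcp_rot: [179.3, -0.2, 89.9]
ft_force: [1.1, -0.5, 0.4]
finger_gap: 17.7
grip_force: 24.6
```

>>> send_rows:
  steps:
    - [[2.6,-8.0,0],[0,0,0]]
    - [[2.6,-8.0,0],[0,0,0]]
    - [[2.6,-8.0,0],[0,0,0]]
    - [[2.6,-8.0,0],[0,0,0]]
    - [[2.6,-8.0,0],[0,0,0]]
    - [[2.6,-8.0,0],[0,0,0]]
    - [[2.6,-8.0,0],[0,0,0]]
    - [[2.6,-8.0,0],[0,0,0]]

```text
time: 20.78
tool_pos: [659.6, -35.9, 104.5]
tcp_rot: [-180.0, -0.0, 90.0]
ft_force: [-0.7, -0.5, -0.8]
finger_gap: 17.2
grip_force: 24.6
```

Run:
```python
from h import *
w=view("w11.png",(220,100,420,300),3); print(w["pose"].round(3).tolist())
wag(w,"packing_case",140); wag(w,"wagon_grey",39); wag(w,"wagon_stone",37)
```

```text
t 20.825 tcp [659.6 -36.1 104.5] [-1.800e+02 -1.000e-02  8.999e+01]
[[1.0, 0.001, 0.0, 659.648], [-0.001, 0.963, 0.27, 32.855], [-0.0, -0.27, 0.963, 248.343], [0.0, 0.0, 0.0, 1.0]]
packing_case 0.64 [659.8 -20.9] [41.4 14.7] 89.7
 pin 0.58 [317. 292.] [656.4 -73.1   3. ]
wagon_grey 0.74 [661.4 -23.3] [58.8 31.2] 89.3
 pin 0.65 [326. 249.] [662.7 -40.4   3. ]
 pin 0.2 [323. 191.] [6.608e+02 4.000e-01 3.000e+00]
wagon_stone 0.94 [482.4 -35.4] [84.  35.4] 76.6
wagon_stone 0.9 [661.2  48.4] [31.1 80.6] 0.6
 pin 0.76 [324. 112.] [661.7  50.3   3. ]
 pin 0.56 [ 33. 246.] [458.  -37.8   3. ]
```

View pics/w11.png

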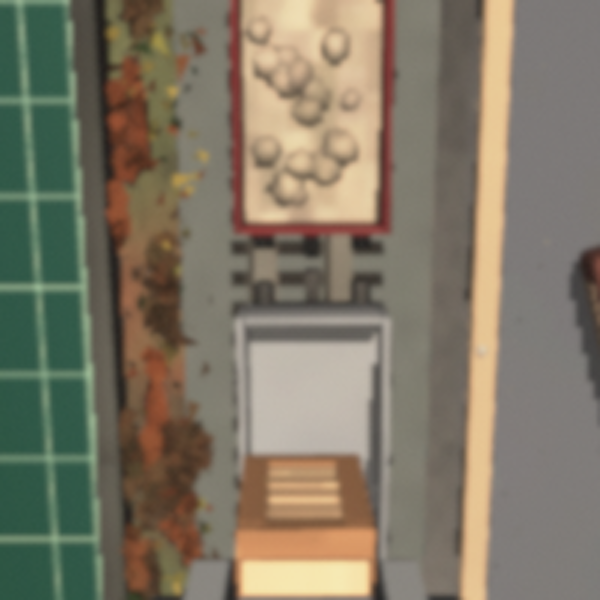

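The grey wagon's rim is at crop columns 237–391, from row 312, so its centre is about (661.6, -40.6). The case is held upright above it. Couplings between the stone and grey wagons are nearly meeting.

>>> send_rows:
  steps:
    - [[0.06,-0.15,-0.5],[0,0,0]]
    - [[0.06,-0.15,-0.8],[0,0,0]]
    - [[0.06,-0.15,-0.8],[0,0,0]]
    - [[0.06,-0.15,-1.4],[0,0,0]]
    - [[0.06,-0.15,-1.8],[0,0,0]]
    - [[0.06,-0.15,-2.0],[0,0,0]]
    - [[0.06,-0.15,-2.07],[0,0,0]]
    - [[0.06,-0.15,-2.07],[0,0,0]]
    - [[0.06,-0.15,-2.07],[0,0,0]]

```text
time: 22.25
tool_pos: [661.7, -41.9, 44.0]
tcp_rot: [180.0, 0.0, 89.9]
ft_force: [-6.9, 0.6, 13.2]
finger_gap: 17.7
grip_force: 26.7
```

Contact is firmer than expected, so I'll look before releasing.

Run:
```python
from h import *
w=view("w12.png",(220,150,420,350),3); s=sense(); print(s["ft_force"],w["pose"].round(3).tolist())
t=snapshot("side"); 
p=proj(t,(661,-40,30)); c,r=map(int,p); print(c,r)
cv2.imwrite("pics/s12.png",cv2.resize(t["img"][r-40:r+40,c-50:c+50,::-1],None,fx=6,fy=6,interpolation=cv2.INTER_CUBIC))
```

```text
t 22.3 tcp [661.8 -41.9  44. ] [1.7998e+02 1.0000e-02 8.9900e+01]
[-6.87024397  1.11444373 13.41506423] [[1.0, 0.003, 0.001, 661.914], [-0.003, 0.963, 0.27, 26.901], [0.0, -0.27, 0.963, 187.826], [0.0, 0.0, 0.0, 1.0]]
374 254
```

View pics/w12.png

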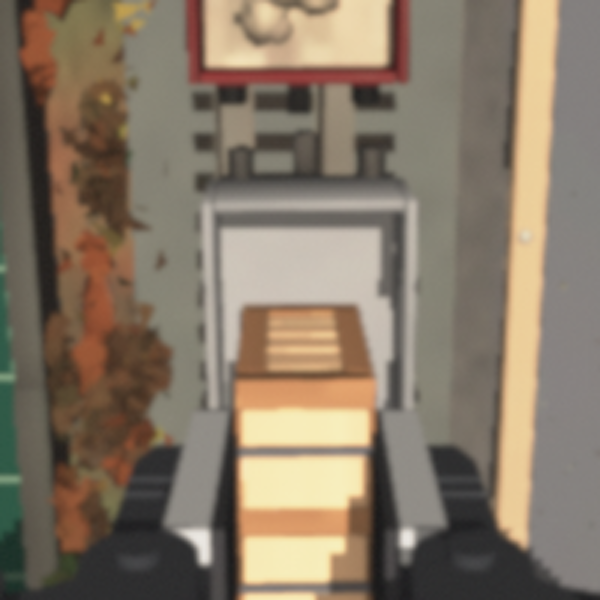

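The case top is at z ≈ 56, so it is seated on the floor and inside the rim (case cols 235–376, wagon 205–415). I'll relieve the pressure and release.

>>> send_rows:
  steps:
    - [[0,0,0.04],[0,0,0]]
    - [[0,0,0.04],[0,0,0]]

```text
time: 22.6
tool_pos: [661.9, -41.9, 44.1]
tcp_rot: [180.0, 0.0, 89.9]
ft_force: [-2.9, 0.3, 6.6]
finger_gap: 17.5
grip_force: 25.5
```

>>> send_rows:
  steps:
    - [[0,0,0],[0,0,0]]
    - [[0,0,0],[0,0,0]]
    - [[0,0,0],[0,0,0]]
    - [[0,0,0.5],[0,0,0]]
    - [[0,0,1.5],[0,0,0]]
    - [[0,0,3.5],[0,0,0]]
    - [[0,0,3.5],[0,0,0]]
    - [[0,-1,3.5],[0,0,0]]
    - [[0,-1,3.5],[0,0,0]]
    - [[0,-1,3.5],[0,0,0]]
  fingers: 0.62

```text
time: 23.85
tool_pos: [661.5, -71.8, 148.5]
tcp_rot: [-180.0, -0.0, 89.9]
ft_force: [-0.4, -0.5, 0.3]
finger_gap: 32.5
grip_force: 0.0
```

Run:
```python
from h import *
w=view("w13.png",(240,20,400,300),2); 
wag(w,"wagon_grey",39); wag(w,"packing_case",56); wag(w,"wagon_stone",37); wag(w,"wagon_coal",37)
t=snapshot("side"); c,r=map(int,proj(t,(661,40,25)))
a=cv2.resize(t["img"][r-60:r+60,c-50:c+60,::-1],None,fx=4.67,fy=4.67,interpolation=cv2.INTER_CUBIC)
b=cv2.imread("pics/w13.png"); h=560; a=cv2.resize(a,(480,h)); b=cv2.resize(b,(320,h)); cv2.imwrite("pics/f13.png",np.hstack([a,b]))
```

```text
t 23.9 tcp [661.5 -71.5 148.4] [-1.7999e+02 -2.0000e-02  8.9890e+01]
wagon_grey 0.76 [662.1 -39.4] [78.5 30.3] 89.8
 pin 0.93 [320. 190.] [660.7 -40.7   3. ]
packing_case 0.92 [661.3 -42.5] [42.9 18.1] 89.2
 pin 0.73 [318. 198.] [658.7 -47.3   3. ]
wagon_stone 0.86 [661.1  42.7] [31.2 74.2] 0.0
wagon_stone 0.56 [469.8 -35.3] [45.6 78.6] 7.8
 pin 0.9 [321.  64.] [661.8  50.2   3. ]
 pin 0.61 [ 61. 186.] [456.4 -36.6   3. ]
```

View pics/f13.png

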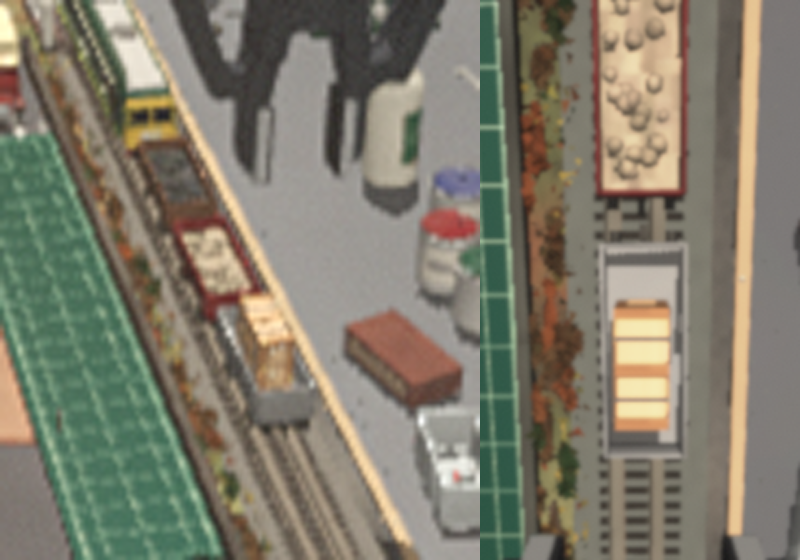

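The side and wrist views show diesel, coal, stone and grey in order on the rails and closed up, with the case upright mid-floor.

```bash
python3 -c "
from bench import order; print(order.hand_in())"
```

```text
the job is handed in; nothing more can be done
None
```

The train is on the rails behind the diesel in the order coal, stone, grey, closed up with the case upright in the grey wagon, and the job was handed in at about 24 s (no verdict was returned).

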